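Pin the damper crank to its shaft

TASK

Take the red-tabbed linchpin from the rack, put its nose in the hole on top of the damper's blue crank hub and, feeling gently for the hidden hole in the shaft, slide the hub farther onto the shaft until the pin goes through; press it fully home. Then swing the pin's brass ring down over the free end of the shaft until it hangs beside the pin, and let go. Do not force the pin against the shaft, and leave the other things where they are.

Things in the scene. Friction and masses are not known exactly. Their poses are not given: they have to be found in the camera images.
- damper: Fixed galvanised duct damper. Origin on the table straight below the hub's hole when joint hub reads 0; x runs along the shaft from its free end towards the sheet-metal frame, z up. A 22 mm square steel shaft sticks out to -x, axis 85 mm above the table. The frame's front is at x = +85 mm (boss of 24 mm radius from x = 77), 160 mm wide, 170 mm high.
- hub (a joint): Travel in m of the blue crank hub along the shaft, growing towards the frame (+x of the damper), 0 to 0.026. About 2 N of friction; stays where left. At the start it is too far out: the shaft's cross hole is hidden inside the hub, 5 to 17 mm farther in (+x) than the hub's hole. Exactly where is not given: feel for it with the pin.
- hub_hole (a point): Centre of the round hole's mouth on the hub's flat top, 101 mm above the table; axes as the damper's. Hub: square tube 56 mm long (hole midway), 32 mm wide and high, 5 mm walls; crank arm at its +x end, out to -y. Vertical hole: 12 mm wide in top wall and in the shaft (top face 5 mm below the hub's), 13.5 mm in the bottom wall.
- pin_mid (a point): Centre of the linchpin's red tab; it stands upright in the rack. z up along the pin, x along the tab's thickness. Tab 10 (x) by 24 (y) by 32 mm high. The 20 mm wide flange has its underside, which seats on the hub, 26 mm below this point; under it the 10 mm round shank is 44 mm long, its last 6 mm a cone ending 5 mm wide. About 85 g. Insert with the pin's x along the damper's x.
- ring (a joint): Angle in rad of the pin's brass wire ring on its hinge: 0 hanging down along the shank (its stop, closed), 1.57 level and pointing to -x of the pin, grows upward. Friction 0.04 N m; it stays where it is left. With the pin in the damper it swings down over the free end of shaft and hub with 7 mm to spare.
- ring_end (a point): Middle of the ring's far cross bar. The ring is a rectangular loop of 4 mm wire: side wires 25 mm either side of the pin's axis (along the pin's y), cross bar 58 mm from the hinge; the hinge runs along the pin's y, 5.5 mm above the flange's underside. Side wires run 7 mm clear of the hub's sides, so a finger can push them along beside the hub.
- rack: Fixed grey block, 50 mm (x) by 170 mm (y), 55 mm high, origin under its centre, with three holes 55 mm apart along y; the flanges of the three pins rest on its top.
- spare_a_mid (a point): Centre of the black tab of a spare pin without a ring, in the rack, same head as the red one. Leave alone.
- spare_b_mid (a point): Centre of the black tab of another such spare pin, in the rack. Leave alone.
- cup_mid (a point): Centre of a grey cup, 76 mm across, 90 mm high. Leave alone.
- wrench_grip (a point): Handle of a steel wrench lying on the table. Leave alone.
- driver_grip (a point): Handle of a yellow screwdriver lying on the table. Leave alone.
- meter_mid (a point): Centre of a yellow meter lying flat, 160 by 80 by 36 mm. Leave alone.
- pliers_mid (a point): Middle of pliers with yellow handles lying on the table, 18 mm high. Leave alone.
- tape_mid (a point): Centre of a white tape roll lying flat, 90 mm across, 30 mm high. Leave alone.
There are look-alikes about, which are no part of the job. Of the things that look like the part that bears pin_mid, the smaller one is meant.

How it is judged:
On the way, in this order (a step that is already met when the one before it is completed fails the run):
1. the linchpin is fully home through hub and shaft, its flange on the hub's top, the ring still open (z of pin_mid in the frame of hub_hole between 0.015 and 0.0295 m and horizontal distance between pin_mid and hub_hole below 0.006 m and angle between pin_mid's own z axis and vertical below 0.12 rad and value of joint ring above 0.8 rad), for 0.2 s.
2. the ring is swung down over the shaft's end (z of pin_mid in the frame of hub_hole between 0.015 and 0.0295 m and horizontal distance between pin_mid and hub_hole below 0.006 m and angle between pin_mid's own z axis and vertical below 0.12 rad and value of joint ring below 0.25 rad), for 0.2 s.
At the end, for the whole second after the job is handed in: The red linchpin stands upright (within 7 degrees) through hub and shaft, its flange within 3.5 mm of the hub's top and its tab centred over the hole within 6 mm; its ring hangs round the shaft within 0.25 rad of fully closed, hinge across the shaft within 0.3 rad; the pin is let go and at rest (all of step 2 and angle between the y axis of pin_mid and the y axis of hub_hole, either way round below 0.3 rad and linear speed of pin below 0.02 m/s); the robot touches nothing.
It fails at once if the pin is forced against the damper with more than 35 N (contact force between pin and damper above 35 N).
It fails at once if a bystander is moved more than 30 mm (distance of any of spare_a_mid, spare_b_mid, cup_mid, wrench_grip, driver_grip, meter_mid, pliers_mid, tape_mid from where it was at the start of the episode above 0.03 m).
It also fails if it takes over 61 s, if anything falls off the work surface, if the arm or the gripper's body presses on something with over 40 N, if the wrist force passes 120 N, or if a joint passes its speed limit or range.

ROBOT

A 6-joint arm with a two-finger parallel gripper is mounted at the origin on the work surface. World frame = base frame: x ahead of the robot, y to its left, z up, the work surface at z = 0. Lengths are in m, angles in rad, forces in N, time in s.
With the tool pointing down it reaches from about 0.25 to 0.775 m from the base axis. Payload 8.9 kg.
Tool frame: the origin (TCP) lies between the finger pads; the fingertips stand 25 mm ahead of it and the grasp point (between the pads) lies 6 mm ahead of it; z points along the fingers, y is the line along which they close (so a half turn about z gives the same grasp; the last joint's range is limited). The gripper opens to 85 mm and grips with 20 to 120 N. Pads are 22 mm wide; open, the fingers measure 114 mm over their backs; the gripper's body (76 mm by 85 mm) begins 54 mm behind the grasp point. The pads swing forward as they close: fully open they stand 13 mm farther back than shut.
Start: joints at [1.15, 0.291, -0.153, 1.127, 0, 1.431], TCP at [0.146, 0.504, 0.256] pointing down, gripper open.
Joint ranges: [-2.52, 2.52], [-0.91, 1.74], [-1.3, 1.37], [-1.96, 2.02], [-1.52, 1.47], [-3.14, 3.14]. Speed limits (rad/s): [2.22, 2.22, 2.79, 3.14, 3.14, 3.14].

INTERFACE

Orientations are given as [roll, pitch, yaw] about the fixed x, y, z axes, in that order (R = Rz(yaw) Ry(pitch) Rx(roll)).
In Python, from plant import r, viewer gives the robot as it stands.
- The arm moves only by the tool apply_moves, never from a script. Its argument "moves" is one flat list of numbers, 7 for each row, row after row: the shift along the tool's x, y, z in units of 0.15 m (1.0 is 0.15 m), then the turn, a rotation vector about the tool's x, y, z in units of pi rad (1.0 is pi rad), then the finger opening in mm, from 0 to 85.4. In form: [dx, dy, dz, ax, ay, az, grip, dx, dy, dz, ax, ay, az, grip, ...]. A call has 1 to 20 rows; each row is the pose to reach, as a shift and turn from the pose commanded when the call began, along the tool's axes at that moment, turning the shorter way round; what a row does not reach only later rows make up. A row lasts 1/12 s, in which the tool goes at most 41.7 mm and 7.16 degrees, less where a joint would pass 70% of its speed; a pose out of reach is approached as far as the arm can. A call with a number of a shift or a turn outside -1 to 1 is refused whole. A call with a gripper value outside its range is refused whole. The fingers move at their own pace and stop on an object; "squeeze" is the grip in N (left out, the last holds). Time passes only in rows, so rows that repeat a pose let the fingers close. It gives the time, the measured TCP pose, the force, the opening and the grip force at its end, in the units of the state.
- r.sense(): the state, without advancing time (a new reading comes with each control period).
- viewer.read_camera(name): name is "side" or "top"; returns the picture (480x640x3 uint8, red, green, blue); there is no depth.
- viewer.get_calibration(name): a dict with "fx", "fy", "cx", "cy" (pixels), "R" (3x3) and "t" (3): a world point X has camera coordinates R X + t. Camera axes: x right, y down, z forward; pixel columns grow to the right and rows downward; lengths in m; the calibration is good to about 2 mm. A picture is of the moment at which its call begins. get_calibration takes no time and is no camera call.
- r.hand_in(): hands the job in; it is judged then, once.
The state is a dict: "t": time; "qpos": joint angles; "joint_velocities": joint speeds; "effort": joint torques, N m; "ee_pos": TCP position; "orientation": TCP orientation; "ft_force": force on the tool from outside, world axes, zero at the start; "ft_torque": the same for the moment, N m; "finger_gap": finger opening in m; "grip_force": force on a finger pad.
Only numpy, scipy, OpenCV 4.12 (cv2) and the standard library are available. Lean on these libraries where they do the work, as an engineer would, in place of code of your own. Each camera call takes 0.05 s, during which the arm holds its last target. There are 200 camera calls.

## Working session

There is one attempt and no reset: what is moved stays moved. The work goes in short steps, Python scripts to look and compute and a tool call to move; the robot and the scene stay as the last step left them, time stands still between calls to the robot, and variables do not carry over. Pictures are saved under pics/ and viewed, at most 10 in all, crops included, and the job is handed in when it is done.

Besides the shell and the picture viewer there is one more tool, called after ">>>" in YAML: its name, and indented under it one key for each argument. apply_moves: Moves the arm, as the interface text tells. Its arguments: {"type":"object","properties":{"moves":{"type":"array"},"squeeze":{"type":"number"}},"required":["moves"]}

```bash
mkdir -p pics
python3 - <<'E'
from plant import r, viewer
import cv2, numpy as np
for n in ("side","top"):
    im=viewer.read_camera(n); cv2.imwrite(f"pics/{n}0.png",im[:,:,::-1])
    c=viewer.get_calibration(n); print(n,{k:np.round(v,4).tolist() for k,v in c.items()})
s=r.sense(); print(s)
E
```

```text
side {'fx': 617.0038, 'fy': 617.0038, 'cx': 319.978, 'cy': 233.1288, 'R': [[-0.9405, -0.3393, 0.0174], [-0.2452, 0.6426, -0.7259], [0.2351, -0.687, -0.6876]], 't': [0.5556, 0.192, 1.2556]}
top {'fx': 442.1297, 'fy': 442.1297, 'cx': 315.5838, 'cy': 232.769, 'R': [[0.0184, -0.9998, -0.0035], [-0.9879, -0.0177, -0.1539], [0.1538, 0.0063, -0.9881]], 't': [-0.0119, 0.5783, 1.2315]}
{'t': 0.1, 'qpos': array([ 1.14968732e+00,  2.91214608e-01, -1.54058510e-01,  1.12672180e+00,
       -3.20585795e-05,  1.43148253e+00]), 'joint_velocities': array([ 4.05924518e-05, -2.86445072e-03,  2.59309513e-03,  7.93689545e-04,
       -1.63397396e-03, -2.17719432e-03]), 'effort': array([ 1.52013006e-03, -5.37977886e+01,  3.31919539e+01,  9.22611012e-03,
       -2.42728047e-04, -3.05100934e-05]), 'ee_pos': array([0.14584857, 0.50394027, 0.25579172]), 'orientation': array([-3.14040123e+00, -1.34692245e-04,  2.85979738e+00]), 'ft_force': array([-1.03342755,  0.14462514,  0.06631024]), 'ft_torque': array([0.01635407, 0.05103097, 0.00392094]), 'grip_force': 0.0, 'finger_gap': 0.08550928707005803}
```

View pics/side0.png

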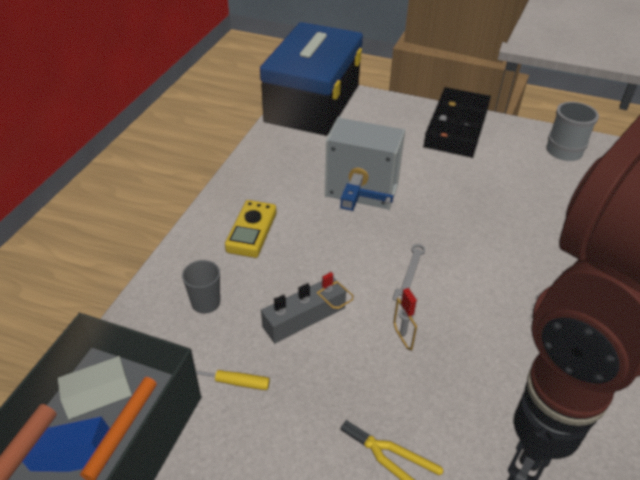

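View pics/top0.png

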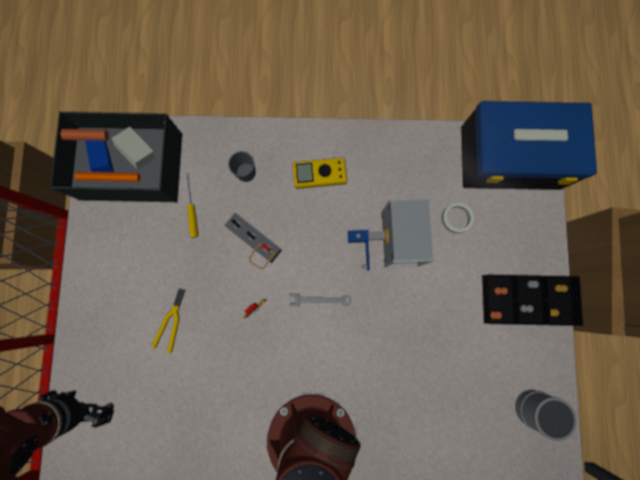

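Side view: there are two red-tabbed pins. One stands in the rack at side (328,281) / top (265,248). The other lies on the table at side (408,300) / top (255,307). The damper hub is at side (350,197) / top (358,237). The rack pin should be the one meant, since it is upright in the rack. I'll check its size in a crop.

```bash
cat > h.py <<'E'
from plant import r, viewer
import cv2, numpy as np
C={n:viewer.get_calibration(n) for n in ("side","top")}
def ray(n,p):
    c=C[n];R=np.array(c["R"]);t=np.array(c["t"])
    d=R.T@np.array([(p[0]-c["cx"])/c["fx"],(p[1]-c["cy"])/c["fy"],1.]); return -R.T@t,d/np.linalg.norm(d)
def onz(n,p,z):
    o,d=ray(n,p); return o+d*(z-o[2])/d[2]
def tri(ps,pt):
    A=np.zeros((3,3));b=np.zeros(3);L=[ray("side",ps),ray("top",pt)]
    for o,d in L:
        P=np.eye(3)-np.outer(d,d);A+=P;b+=P@o
    X=np.linalg.solve(A,b); return X,[np.linalg.norm((np.eye(3)-np.outer(d,d))@(X-o)) for o,d in L]
def proj(n,X):
    c=C[n];q=np.array(c["R"])@X+np.array(c["t"]);return np.array([q[0]/q[2]*c["fx"]+c["cx"],q[1]/q[2]*c["fy"]+c["cy"]])
def mask(im,lo,hi):
    return cv2.inRange(cv2.cvtColor(im,cv2.COLOR_RGB2HSV),lo,hi)
def blobs(m,amin=8):
    n,l,s,c=cv2.connectedComponentsWithStats(m);return [(s[i,:5].tolist(),np.round(c[i],2).tolist()) for i in range(1,n) if s[i,4]>=amin]
E
python3 - <<'E'
from h import *
S=viewer.read_camera("side");T=viewer.read_camera("top")
for n,im,(x0,x1,y0,y1) in (("side",S,(220,430,160,350)),("top",T,(215,440,195,330))):
    for nm,lo,hi in (("red",(0,130,90),(8,255,255)),("blue",(100,120,50),(125,255,255)),("brass",(10,70,90),(24,200,255)),("black",(0,0,0),(180,255,45))):
        m=mask(im,lo,hi);k=np.zeros_like(m);k[y0:y1,x0:x1]=255
        print(n,nm,blobs(m&k,6))
a=cv2.resize(S[240:350,255:425],None,fx=4.5,fy=4.5,interpolation=cv2.INTER_CUBIC)[:, :765]
cv2.imwrite("pics/c_side.png",a[:,:,::-1])
a=np.hstack([cv2.resize(T[205:325,220:290],None,fx=5,fy=5,interpolation=cv2.INTER_CUBIC),cv2.resize(T[205:325,340:430],None,fx=5,fy=5,interpolation=cv2.INTER_CUBIC)])
cv2.imwrite("pics/c_top.png",a[:,:800,::-1])
a=cv2.resize(S[110:220,310:420],None,fx=5.4,fy=5.4,interpolation=cv2.INTER_CUBIC)
cv2.imwrite("pics/c_side2.png",a[:,:,::-1])
E
```

```text
side red [([323, 273, 10, 15, 117], [327.4, 279.88]), ([403, 289, 13, 27, 173], [409.88, 300.89])]
side blue [([342, 184, 50, 22, 398], [360.75, 193.61])]
side brass [([220, 160, 5, 7, 21], [221.43, 161.95]), ([349, 167, 20, 18, 165], [359.38, 174.07]), ([224, 199, 53, 59, 1510], [251.48, 228.17]), ([317, 281, 36, 28, 192], [334.27, 296.72]), ([394, 298, 23, 52, 231], [404.19, 326.38])]
side black [([247, 212, 13, 10, 107], [252.9, 216.44]), ([299, 285, 11, 13, 105], [303.75, 291.17]), ([275, 296, 10, 14, 108], [279.44, 302.71])]
top red [([261, 244, 9, 6, 27], [264.93, 246.52]), ([245, 304, 11, 10, 59], [250.24, 308.68])]
top blue [([349, 231, 20, 38, 233], [359.77, 239.7])]
top brass [([385, 229, 4, 14, 51], [386.47, 235.37]), ([249, 243, 26, 26, 98], [260.9, 256.16]), ([257, 299, 9, 9, 40], [260.82, 302.62]), ([242, 314, 5, 4, 12], [244.33, 315.75])]
top black [([232, 220, 8, 7, 23], [235.3, 223.0]), ([247, 232, 8, 7, 22], [250.32, 234.82])]
```

View pics/c_side.png

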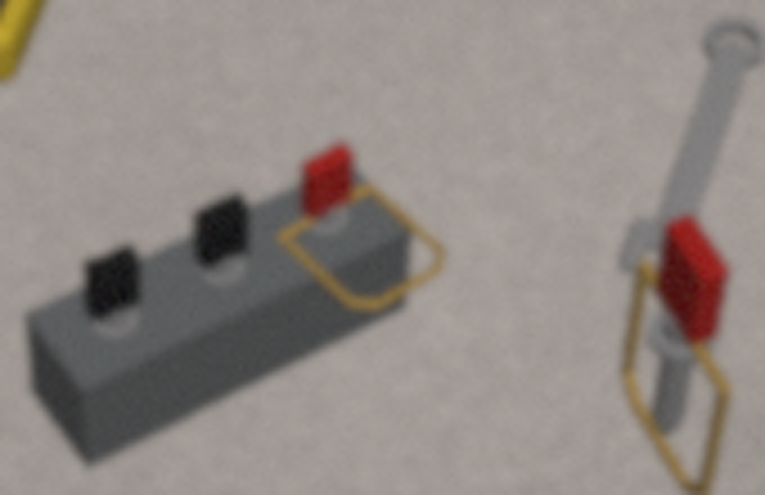

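View pics/c_top.png

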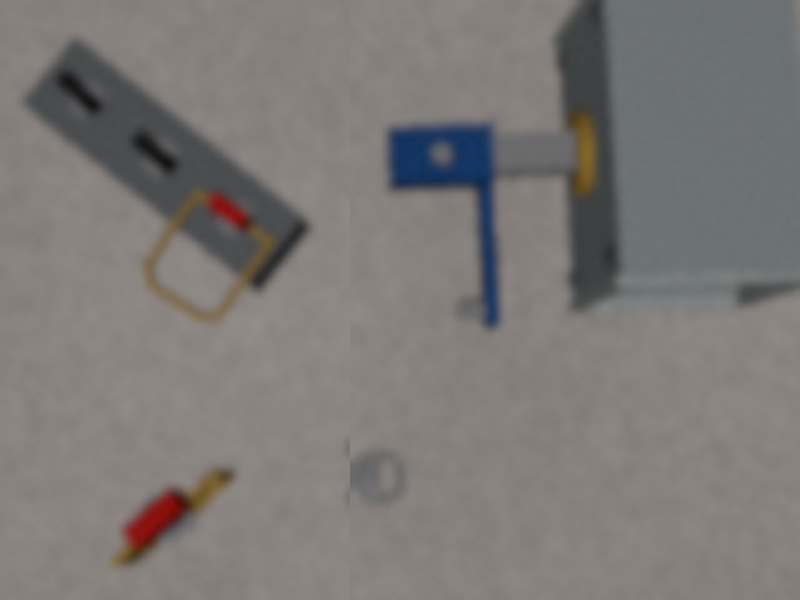

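View pics/c_side2.png

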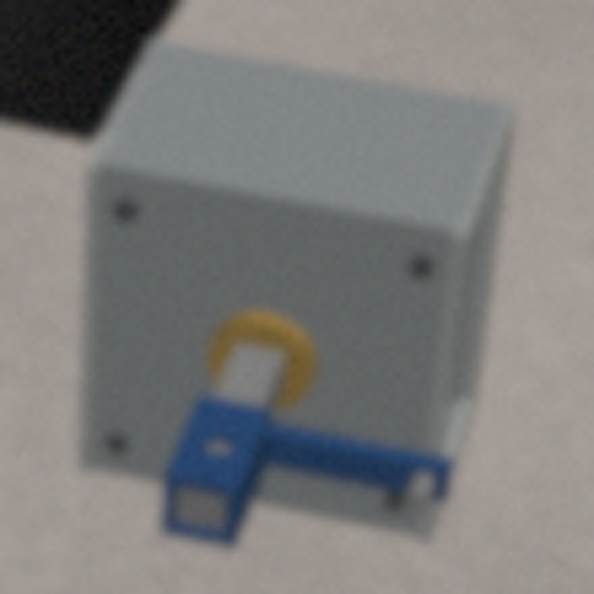

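The crops confirm the choice. The rack pin at side (328,280) has a tab of about 10x15 px, against 13x27 px for the lookalike at (409,300), so the rack one is the smaller. Its ring is about level and points to the near left. The hub hole is at side (350.4,192.8) / top (358.2,235.8).

Run:
```python
from h import *
np.set_printoptions(precision=4,suppress=True)
P={}
for n,s,t in (("red",(327.4,279.88),(264.93,246.52)),("bk1",(303.75,291.17),(250.32,234.82)),("bk2",(279.44,302.71),(235.3,223.)),
  ("hole",(350.4,192.8),(358.2,235.8)),("boss",(310+263/5.4,110+358/5.4),(340+(583-350)/5,205+153/5)),
  # ring corners from crops: hinge-side left, bar corners
  ("ringL",(255+282/4.5,240+238/4.5),(220+148/5,205+268/5)),):
    X,e=tri(s,t);P[n]=X;print(n,X,np.array(e))
# ring bar middle: side crop ~ between corners
for n,s,t in (("barA",(255+360/4.5,240+304/4.5),(220+152/5,205+275/5)),("barB",(255+438/4.5,240+262/4.5),(220+208/5,205+318/5))):
    print(n,*tri(s,t))
print("red on z=.097 top",onz("top",(264.93,246.52),.095),"hole at .101",onz("top",(358.2,235.8),.101),onz("side",(350.4,192.8),.101))
print("red side at .081",onz("side",(327.4,279.88),.081))
d=P["bk2"]-P["red"];print("rack yaw",np.degrees(np.arctan2(d[1],d[0])),np.linalg.norm(d[:2]))
d=P["boss"]-P["hole"];print("damper yaw",np.degrees(np.arctan2(d[1],d[0])),np.linalg.norm(d[:2]))
T=viewer.read_camera("top")
m=mask(T,(100,120,50),(125,255,255))
k=m.copy();k[:,:340]=0;k[:,372:]=0;k[:225]=0;k[280:]=0
xs=range(350,367);top=[np.where(k[:,x])[0].min() for x in xs];print(top)
g=cv2.cvtColor(T,cv2.COLOR_RGB2HSV)[:,:,1].astype(float)
# subpixel edges of hub top (upper edge) and lower edge by saturation threshold
def edge(x,ys,thr=90):
    v=g[ys,x];i=np.where((v[:-1]<thr)&(v[1:]>=thr))[0][0];return ys[i]+(thr-v[i])/(v[i+1]-v[i])*(ys[i+1]-ys[i])
up=[edge(x,np.arange(222,238)) for x in xs];f=np.polyfit(list(xs),up,1)
a=onz("top",(350,np.polyval(f,350)),.101);b=onz("top",(366,np.polyval(f,366)),.101);print("edge yaw",np.degrees(np.arctan2(*(b-a)[1::-1])),np.std(up-np.polyval(f,list(xs))))
lo=[edge(x,np.arange(255,237,-1)) for x in range(350,362)];f2=np.polyfit(range(350,362),lo,1);print("lower edge slope",f2,f)
def ex(y,xs,thr=90):
    v=g[y,xs];i=np.where((v[:-1]<thr)&(v[1:]>=thr))[0][0];return xs[i]+(thr-v[i])/(v[i+1]-v[i])*(xs[i+1]-xs[i])
print("left x",[ex(y,np.arange(340,356)) for y in range(232,241)],"right x",[ex(y,np.arange(380,362,-1)) for y in range(232,236)])
# arm line
arm=[ (np.where(k[y])[0].mean(),y) for y in range(246,266)];print(np.polyfit([q[1] for q in arm],[q[0] for q in arm],1))
```

```text
red [0.529  0.1386 0.081 ] [0.0024 0.0024]
bk1 [0.5624 0.1812 0.0788] [0.0017 0.0017]
bk2 [0.5955 0.225  0.0786] [0.0015 0.0015]
hole [ 0.5632 -0.12    0.0949] [0.001 0.001]
boss [ 0.5673 -0.2005  0.0822] [0.0008 0.0008]
ringL [0.5132 0.1827 0.0893] [0.0173 0.0173]
barA [0.4951 0.1816 0.0573] [np.float64(5.668187271980037e-05), np.float64(5.668187271989698e-05)]
barB [0.4706 0.1486 0.0595] [np.float64(0.0005937144024608172), np.float64(0.0005937144024608789)]
red on z=.097 top [0.5297 0.1373 0.095 ] hole at .101 [ 0.5633 -0.1193  0.101 ] [ 0.5601 -0.1129  0.101 ]
red side at .081 [0.5265 0.1385 0.081 ]
rack yaw 52.418173842212234 0.10900322555432404
damper yaw -87.06665657980544 0.08061031315580906
[np.int64(231), np.int64(231), np.int64(231), np.int64(231), np.int64(231), np.int64(231), np.int64(231), np.int64(231), np.int64(231), np.int64(231), np.int64(231), np.int64(231), np.int64(231), np.int64(231), np.int64(231), np.int64(231), np.int64(231)]
edge yaw -86.44587735661945 0.06887764377411162
lower edge slope [ -0.0243 250.2093] [ -0.0437 245.7329]
left x [np.float64(347.8), np.float64(347.7176470588235), np.float64(347.6625), np.float64(347.6363636363636), np.float64(347.69620253164555), np.float64(347.7125), np.float64(347.73809523809524), np.float64(347.92857142857144), np.float64(348.0430107526882)] right x [np.float64(367.7922077922078), np.float64(367.8421052631579), np.float64(367.8918918918919), np.float64(367.97333333333336)]
[  0.0613 351.5184]
```

>>> apply_moves:
  moves: [-1, -0.52, 0.1, 0, 0, 0, 40, -1, -0.52, 0.1, 0, 0, 0, 40, -1, -0.52, 0.1, 0, 0, 0, 40, -1, -0.52, 0.1, 0, 0, 0, 40, -1, -0.52, 0.1, 0, 0, 0, 40]

```text
t: 0.67
ee_pos: [0.2719, 0.3837, 0.2407]
orientation: [-3.14, 0.002, 2.855]
ft_force: [1.8, 0.2, 0.2]
finger_gap: 0.0401
grip_force: 0.0
```

>>> apply_moves:
  moves: [-1, -0.52, 0.1, 0, 0, 0, 40, -1, -0.52, 0.1, 0, 0, 0, 40, -1, -0.52, 0.1, 0, 0, 0, 40, -1, -0.52, 0.1, 0, 0, 0, 40, -1, -0.52, 0.1, 0, 0, 0, 40]

```text
t: 1.08
ee_pos: [0.3948, 0.2672, 0.2258]
orientation: [-3.141, 0.002, 2.855]
ft_force: [-0.4, 0.1, -0.0]
finger_gap: 0.0402
grip_force: 0.0
```

>>> apply_moves:
  moves: [-1, -0.52, 0.1, 0, 0, -0.381, 40, -1, -0.52, 0.1, 0, 0, -0.381, 40, -1, -0.52, 0.1, 0, 0, -0.381, 40, -1, -0.52, 0.1, 0, 0, -0.381, 40, -1, -0.52, 0.1, 0, 0, -0.381, 40, -1, -0.52, 0.1, 0, 0, -0.381, 40, -1, -0.52, 0.1, 0, 0, -0.381, 40, -1, -0.52, 0.1, 0, 0, -0.381, 40, -1, -0.52, 0.1, 0, 0, -0.381, 40, -1, -0.52, 0.1, 0, 0, -0.381, 40, -1, -0.52, 0.1, 0, 0, -0.381, 40, -1, -0.52, 0.1, 0, 0, -0.381, 40]

```text
t: 2.08
ee_pos: [0.5131, 0.1546, 0.2112]
orientation: [3.141, -0.0, -2.23]
ft_force: [-0.5, -0.5, 0.5]
finger_gap: 0.0399
grip_force: 0.0
```

```bash
cat > go.py <<'E'
import sys
from h import *
from scipy.spatial.transform import Rotation as Ro
# usage: go.py x y z yawdeg -> units of shift and turn (tool straight down)
a=[float(v) for v in sys.argv[1:]]
s=r.sense();R0=Ro.from_euler("xyz",s["orientation"])
R1=Ro.from_euler("xyz",[np.pi,0,np.radians(a[3])])
print("t",s["t"],"pos",s["ee_pos"].round(4),"rpy",np.degrees(s["orientation"]).round(2),"F",s["ft_force"].round(2),"gap",round(s["finger_gap"],4))
print("shift",(R0.inv().apply(np.array(a[:3])-s["ee_pos"])/.15).round(4),"turn",((R0.inv()*R1).as_rotvec()/np.pi).round(4))
E
python3 go.py 0.529 0.138 0.15 232.4
```

```text
t 2.0833 pos [0.5131 0.1546 0.2112] rpy [ 179.99   -0.   -127.76] F [-0.51 -0.54  0.48] gap 0.0399
shift [ 0.0226 -0.1516  0.4083] turn [ 0.     -0.     -0.0009]
```

>>> apply_moves:
  moves: [0.023, -0.152, 0.41, 0, 0, 0, 40, 0.023, -0.152, 0.41, 0, 0, 0, 40, 0.023, -0.152, 0.41, 0, 0, 0, 40, 0.023, -0.152, 0.6, 0, 0, 0, 30, 0.023, -0.152, 0.78, 0, 0, 0, 30, 0.023, -0.152, 0.78, 0, 0, 0, 30, 0.023, -0.152, 0.78, 0, 0, 0, 25]

```text
t: 2.67
ee_pos: [0.5284, 0.138, 0.0947]
orientation: [3.14, -0.001, -2.228]
ft_force: [-0.2, 0.8, 0.7]
finger_gap: 0.0252
grip_force: 0.0
```

>>> apply_moves:
  moves: [0, 0, 0, 0, 0, 0, 14, 0, 0, 0, 0, 0, 0, 14, 0, 0, 0, 0, 0, 0, 8, 0, 0, 0, 0, 0, 0, 8, 0, 0, 0, 0, 0, 0, 5]
  squeeze: 25

```text
t: 3.08
ee_pos: [0.5303, 0.1381, 0.0963]
orientation: [-3.14, 0.002, -2.227]
ft_force: [-0.7, -0.6, 7.8]
finger_gap: 0.0096
grip_force: 27.3
```

Run:
```python
from h import *
s=r.sense();print(s["ee_pos"],s["ft_force"],s["ft_torque"],s["finger_gap"],s["grip_force"])
S=viewer.read_camera("side")
cv2.imwrite("pics/g1.png",cv2.resize(S[220:340,260:400],None,fx=5,fy=5,interpolation=cv2.INTER_CUBIC)[:,:,::-1])
```

```text
[0.53032577 0.13809607 0.0962659 ] [-0.73613562 -0.63377481  7.76259016] [ 0.13304322  0.28874073 -0.03676456] 0.009565202212664112 27.26914644241333
```

View pics/g1.png

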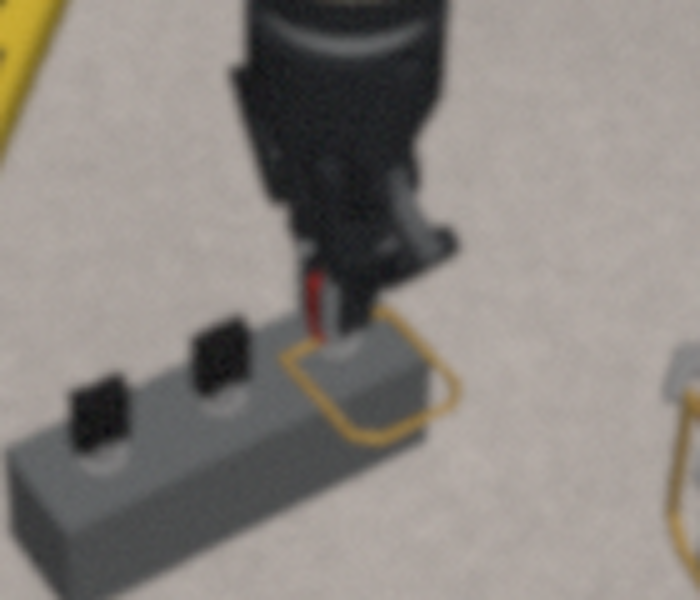

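Pads are closed on the red tab with a 9.6 mm gap, and the ring is still level. The red strip left visible beside the pad, at crop (315,305), suggests a small offset along the tab. I'll lift and measure it.

>>> apply_moves:
  moves: [0, 0, -0.1, 0, 0, 0, 5, 0, 0, -0.3, 0, 0, 0, 5, 0, 0, -0.6, 0, 0, 0, 5, 0, 0, -0.8, 0, 0, 0, 5, 0, 0, -0.8, 0, 0, 0.1, 5, 0, 0, -0.8, 0, 0, 0.275, 5, 0, 0, -0.8, 0, 0, 0.275, 5, 0, 0, -0.8, 0, 0, 0.275, 5, 0, 0, -0.8, 0, 0, 0.275, 5, 0, 0, -0.8, 0, 0, 0.275, 5, 0, 0, -0.8, 0, 0, 0.275, 5, 0, 0, -0.8, 0, 0, 0.275, 5]

```text
t: 4.13
ee_pos: [0.5293, 0.1378, 0.2153]
orientation: [3.142, 0.001, -3.096]
ft_force: [0.0, 0.1, -0.1]
finger_gap: 0.0098
grip_force: 26.0
```

```bash
python3 go.py 0.563 -0.1195 0.205 183
```

```text
t 4.1333 pos [0.5293 0.1378 0.2153] rpy [ 1.8000e+02  7.0000e-02 -1.7738e+02] F [ 0.    0.1  -0.13] gap 0.0098
shift [-0.1459 -1.7238  0.0687] turn [ 0.      0.0004 -0.0021]
```

>>> apply_moves:
  moves: [-0.07, -0.25, 0, 0, 0, 0, 5, -0.07, -0.5, 0, 0, 0, 0, 5, -0.07, -0.75, 0, 0, 0, 0, 5, -0.07, -0.9, 0, 0, 0, 0, 5, -0.07, -0.9, 0, 0, 0, 0, 5]

```text
t: 4.55
ee_pos: [0.547, -0.0006, 0.215]
orientation: [-3.14, 0.001, -3.09]
ft_force: [-0.5, 0.4, -0.1]
finger_gap: 0.01
grip_force: 26.0
```

>>> apply_moves:
  moves: [-0.076, -0.25, 0.02, 0, 0, 0, 5, -0.076, -0.5, 0.04, 0, 0, 0, 5, -0.076, -0.75, 0.069, 0, 0, 0, 5, -0.076, -0.824, 0.069, 0, 0, -0.002, 5, -0.076, -0.824, 0.069, 0, 0, -0.002, 5, -0.076, -0.824, 0.069, 0, 0, -0.002, 5]

```text
t: 5.05
ee_pos: [0.5641, -0.1193, 0.2043]
orientation: [3.141, 0.0, -3.083]
ft_force: [-0.4, 0.9, -1.6]
finger_gap: 0.0097
grip_force: 26.0
```

```bash
python3 go.py 0.563 -0.1195 0.205 183
python3 - <<'E'
from h import *
S=viewer.read_camera("side");T=viewer.read_camera("top")
a=cv2.resize(S[120:230,300:410],None,fx=4.5,fy=4.5,interpolation=cv2.INTER_CUBIC)
b=cv2.resize(T[190:300,310:370],None,fx=4.5,fy=4.5,interpolation=cv2.INTER_CUBIC)
cv2.imwrite("pics/over.png",np.hstack([a,b])[:,:,::-1])
tip=np.array([.563,-.1195,.12]);print(proj("side",tip))
E
```

```text
t 5.05 pos [ 0.5641 -0.1193  0.2043] rpy [ 1.7997e+02  1.0000e-02 -1.7666e+02] F [-0.41  0.94 -1.56] gap 0.0097
shift [ 0.0077 -0.001  -0.0049] turn [0.0002 0.     0.0019]
[350.52595528 184.23288895]
```

View pics/over.png

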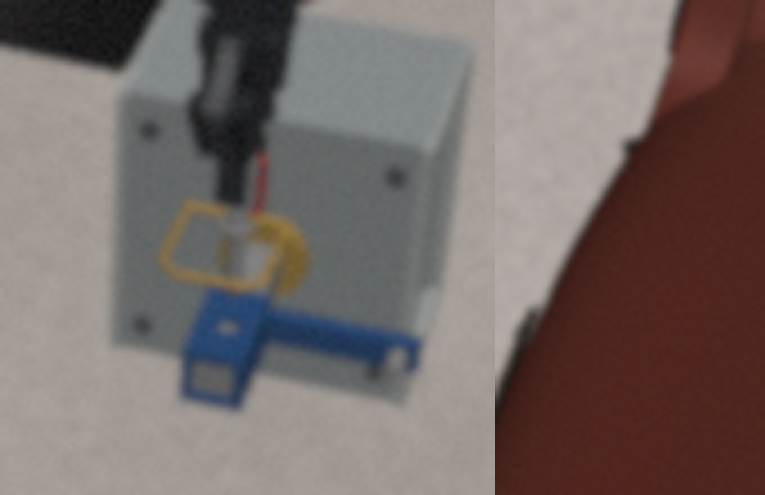

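The top view is occluded by the arm. In the side view the pin, at crop (240,260), is in front of the boss. I'll back off towards +y so that the ring and shank stand against plain table, and measure the pin-to-tool offset there.

>>> apply_moves:
  moves: [0, 0.25, 0, 0, 0, 0, 5, 0, 0.5, 0, 0, 0, 0, 5, 0, 0.7, 0, 0, 0, 0, 5, 0, 0.7, 0, 0, 0, 0, 5, 0, 0.7, 0, 0, 0, 0, 5]

```text
t: 5.57
ee_pos: [0.5579, -0.0115, 0.2044]
orientation: [3.141, 0.0, -3.079]
ft_force: [-0.3, -0.2, -1.7]
finger_gap: 0.0098
grip_force: 26.0
```

Run:
```python
from h import *
np.set_printoptions(precision=4,suppress=True)
s=r.sense();p=s["ee_pos"];print(p,np.degrees(s["orientation"]))
S=np.mean([viewer.read_camera("side").astype(float) for _ in range(4)],0).astype(np.uint8)
c=proj("side",p-[0,0,.05]);print("pin proj",c, "tip",proj("side",p-[0,0,.085]))
x0,y0=int(c[0])-45,int(c[1])-45
a=cv2.resize(S[y0:y0+95,x0:x0+95],None,fx=6.3,fy=6.3,interpolation=cv2.INTER_CUBIC);print(x0,y0)
cv2.imwrite("pics/m.png",a[:,:,::-1])
m=mask(S,(10,70,90),(24,210,255));k=np.zeros_like(m);k[y0:y0+110,x0-20:x0+95]=255;m&=k
print(blobs(m,5))
zs=p[2]-.0151-.0205
Y,X=np.where(m);W=np.array([onz("side",(x,y),zs) for x,y in zip(X,Y)])[:,:2]-p[:2]
# rows along y
for y in np.arange(-.01,.075,.005):
    w=W[abs(W[:,1]-y)<.0025,0];print(round(y,3),len(w),np.sort(w)[[0,-1]] if len(w) else "",(np.mean(w[w>.0]) if (w>0).any() else 0,np.mean(w[w<0]) if (w<0).any() else 0))
```

```text
[ 0.5579 -0.0115  0.2044] [ 179.992     0.0212 -176.3982]
pin proj [337.9243 202.3312] tip [337.3092 214.8379]
292 157
[([348, 167, 21, 18, 167], [359.19, 174.02]), ([321, 194, 31, 22, 134], [336.64, 205.12]), ([272, 203, 5, 21, 73], [273.58, 211.56])]
-0.01 0  (0, 0)
-0.005 7 [-0.0248  0.0191] (np.float64(0.013686200285904476), np.float64(-0.01737213500523423))
0.0 29 [-0.0287  0.0238] (np.float64(0.015404023481834783), np.float64(-0.019494190518300068))
0.005 10 [-0.0296  0.0228] (np.float64(0.01984169583611759), np.float64(-0.026952592287592947))
0.01 8 [-0.0306  0.0236] (np.float64(0.022137058267034937), np.float64(-0.028930192633418006))
0.015 6 [-0.0306  0.0215] (np.float64(0.02150822755395232), np.float64(-0.027930555058926075))
0.02 6 [-0.0306  0.0224] (np.float64(0.021379970272276783), np.float64(-0.02933813748379747))
0.025 5 [-0.0297  0.0222] (np.float64(0.021220451216691638), np.float64(-0.02870875953825706))
0.03 6 [-0.0306  0.022 ] (np.float64(0.02106199293312298), np.float64(-0.029663555783479567))
0.035 4 [-0.0306  0.0209] (np.float64(0.02093585725485758), np.float64(-0.029035304778951925))
0.04 8 [-0.0306  0.0218] (np.float64(0.02031973593215297), np.float64(-0.029198991061404667))
0.045 8 [-0.0297  0.0216] (np.float64(0.019992205127619827), np.float64(-0.02685234174123603))
0.05 24 [-0.0269  0.0176] (np.float64(0.010585588687141795), np.float64(-0.015745924199135425))
0.055 13 [-0.0175  0.0118] (np.float64(0.00659737856109575), np.float64(-0.00980929047339331))
0.06 0  (0, 0)
0.065 1 [0.1204 0.1204] (np.float64(0.12042022787754492), 0)
0.07 8 [0.1092 0.1192] (np.float64(0.11519332961818866), 0)
```

View pics/m.png

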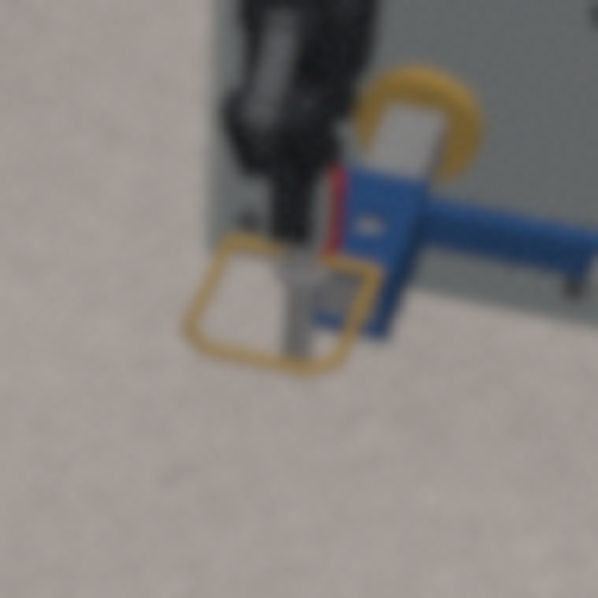

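Ring side wires sit at +21 and -29.4 mm from the tool, so the pin is about 2–3 mm to -x of the TCP. The pin heading is about -88°. I'll correct for both and go over the hole.

```bash
python3 go.py 0.5645 -0.119 0.195 184.4
```

```text
t 5.7667 pos [ 0.5583 -0.0148  0.2041] rpy [-1.7999e+02  1.0000e-02 -1.7670e+02] F [-0.43 -0.85 -2.02] gap 0.0093
shift [-0.0014 -0.6956  0.0607] turn [-0.0001  0.0001 -0.0061]
```

>>> apply_moves:
  moves: [-0.002, -0.25, 0, 0, 0, 0, 5, -0.004, -0.5, 0.02, 0, 0, -0.006, 5, -0.005, -0.65, 0.06, 0, 0, -0.006, 5, -0.005, -0.696, 0.06, 0, 0, -0.006, 5, -0.005, -0.696, 0.06, 0, 0, -0.006, 5, -0.005, -0.696, 0.06, 0, 0, -0.006, 5, -0.005, -0.696, 0.06, 0, 0, -0.006, 5]

```text
t: 6.35
ee_pos: [0.5649, -0.118, 0.1951]
orientation: [3.141, 0.0, -3.065]
ft_force: [0.1, -0.1, -1.3]
finger_gap: 0.0093
grip_force: 26.0
```

```bash
python3 go.py 0.565 -0.119 0.183 184.4
```

```text
t 6.35 pos [ 0.5649 -0.118   0.1951] rpy [ 179.97    0.   -175.61] F [ 0.06 -0.06 -1.32] gap 0.0093
shift [-0.0003 -0.0067  0.0808] turn [ 0.0001  0.     -0.0001]
```

>>> apply_moves:
  moves: [0, -0.005, 0.03, 0, 0, 0, 5, 0, -0.005, 0.05, 0, 0, 0, 5, 0, -0.005, 0.05, 0, 0, 0, 5]

```text
t: 6.6
ee_pos: [0.5646, -0.1186, 0.1867]
orientation: [3.141, -0.001, -3.064]
ft_force: [-0.2, 0.1, -1.3]
finger_gap: 0.0097
grip_force: 26.0
```

>>> apply_moves:
  moves: [0, 0, 0.01, 0, 0, 0, 5, 0, 0, 0.02, 0, 0, 0, 5, 0, 0, 0.02, 0, 0, 0, 5]

```text
t: 6.85
ee_pos: [0.5649, -0.1193, 0.1842]
orientation: [3.141, -0.0, -3.065]
ft_force: [-0.2, -0.4, -0.9]
finger_gap: 0.0092
grip_force: 26.0
```

>>> apply_moves:
  moves: [0, 0, 0.005, 0, 0, 0, 5, 0, 0, 0.01, 0, 0, 0, 5, 0, 0, 0.01, 0, 0, 0, 5]

```text
t: 7.1
ee_pos: [0.565, -0.1195, 0.1828]
orientation: [3.142, -0.0, -3.065]
ft_force: [0.2, 1.4, -0.2]
finger_gap: 0.0098
grip_force: 26.0
```

>>> apply_moves:
  moves: [0, 0, 0.005, 0, 0, 0, 5, 0, 0, 0.01, 0, 0, 0, 5, 0, 0, 0.01, 0, 0, 0, 5]

```text
t: 7.35
ee_pos: [0.565, -0.1195, 0.1814]
orientation: [-3.142, -0.0, -3.065]
ft_force: [-0.6, 0.3, -1.0]
finger_gap: 0.0095
grip_force: 26.0
```

>>> apply_moves:
  moves: [0, 0, 0.005, 0, 0, 0, 5, 0, 0, 0.007, 0, 0, 0, 5, 0, 0, 0.007, 0, 0, 0, 5]

```text
t: 7.6
ee_pos: [0.5652, -0.1196, 0.1811]
orientation: [-3.141, 0.001, -3.065]
ft_force: [-1.4, -0.1, 5.5]
finger_gap: 0.0098
grip_force: 27.1
```

Contact with the shaft at TCP z 0.181, as expected, so the nose is in the hub hole. Now I slide with light pressure.

>>> apply_moves:
  moves: [0, -0.007, 0, 0, 0, 0, 5, 0, -0.014, 0, 0, 0, 0, 5, 0, -0.014, 0, 0, 0, 0, 5]

```text
t: 7.85
ee_pos: [0.5653, -0.1206, 0.1811]
orientation: [3.139, 0.001, -3.065]
ft_force: [-1.4, 5.3, 7.1]
finger_gap: 0.0096
grip_force: 27.5
```

>>> apply_moves:
  moves: [0, -0.007, 0, 0, 0, 0, 5, 0, -0.014, 0, 0, 0, 0, 5, 0, -0.014, 0, 0, 0, 0, 5]

```text
t: 8.1
ee_pos: [0.5655, -0.1226, 0.1811]
orientation: [3.139, 0.001, -3.065]
ft_force: [-1.0, 5.1, 6.8]
finger_gap: 0.0093
grip_force: 27.5
```

>>> apply_moves:
  moves: [0, -0.005, 0, 0, 0, 0, 5, 0, -0.01, 0, 0, 0, 0, 5, 0, -0.01, 0, 0, 0, 0, 5]

```text
t: 8.35
ee_pos: [0.5656, -0.1241, 0.181]
orientation: [3.14, 0.001, -3.065]
ft_force: [-0.5, 4.8, 6.2]
finger_gap: 0.0097
grip_force: 27.3
```

>>> apply_moves:
  moves: [0, -0.005, 0, 0, 0, 0, 5, 0, -0.01, 0, 0, 0, 0, 5, 0, -0.01, 0, 0, 0, 0, 5]

```text
t: 8.6
ee_pos: [0.5657, -0.1264, 0.1807]
orientation: [3.141, 0.001, -3.065]
ft_force: [0.2, 1.5, 2.3]
finger_gap: 0.0094
grip_force: 26.4
```

>>> apply_moves:
  moves: [0, -0.005, 0, 0, 0, 0, 5, 0, -0.01, 0, 0, 0, 0, 5, 0, -0.01, 0, 0, 0, 0, 5]

```text
t: 8.85
ee_pos: [0.5658, -0.1284, 0.1804]
orientation: [-3.141, 0.0, -3.065]
ft_force: [1.4, 2.3, 1.5]
finger_gap: 0.0095
grip_force: 26.4
```

>>> apply_moves:
  moves: [0, -0.005, 0, 0, 0, 0, 5, 0, -0.01, 0, 0, 0, 0, 5, 0, -0.01, 0, 0, 0, 0, 5]

```text
t: 9.1
ee_pos: [0.5659, -0.1299, 0.1804]
orientation: [-3.141, 0.0, -3.065]
ft_force: [0.6, 2.0, 2.0]
finger_gap: 0.0096
grip_force: 26.4
```

>>> apply_moves:
  moves: [0, 0, 0.003, 0, 0, 0, 5, 0, 0, 0.007, 0, 0, 0, 5, 0, 0, 0.007, 0, 0, 0, 5]

```text
t: 9.35
ee_pos: [0.5657, -0.1296, 0.1791]
orientation: [3.141, -0.0, -3.065]
ft_force: [1.1, 2.5, -0.3]
finger_gap: 0.0095
grip_force: 26.1
```

>>> apply_moves:
  moves: [0, 0, 0.005, 0, 0, 0, 5, 0, 0, 0.01, 0, 0, 0, 5, 0, 0, 0.01, 0, 0, 0, 5]

```text
t: 9.6
ee_pos: [0.5657, -0.1296, 0.1776]
orientation: [3.141, -0.0, -3.065]
ft_force: [0.9, 2.0, -0.9]
finger_gap: 0.0094
grip_force: 26.1
```

>>> apply_moves:
  moves: [0, 0, 0.005, 0, 0, 0, 5, 0, 0, 0.01, 0, 0, 0, 5, 0, 0, 0.01, 0, 0, 0, 5]

```text
t: 9.85
ee_pos: [0.5658, -0.1297, 0.1762]
orientation: [3.142, -0.0, -3.065]
ft_force: [1.4, 2.2, -1.8]
finger_gap: 0.0097
grip_force: 26.1
```

>>> apply_moves:
  moves: [0, 0, 0.005, 0, 0, 0, 5, 0, 0, 0.01, 0, 0, 0, 5, 0, 0, 0.015, 0, 0, 0, 5, 0, 0, 0.015, 0, 0, 0, 5]

```text
t: 10.18
ee_pos: [0.5657, -0.1296, 0.1739]
orientation: [3.142, -0.0, -3.065]
ft_force: [0.5, 1.4, -0.6]
finger_gap: 0.0096
grip_force: 26.1
```

>>> apply_moves:
  moves: [0, 0, 0.005, 0, 0, 0, 5, 0, 0, 0.01, 0, 0, 0, 5, 0, 0, 0.015, 0, 0, 0, 5, 0, 0, 0.015, 0, 0, 0, 5]

```text
t: 10.52
ee_pos: [0.5658, -0.1297, 0.1717]
orientation: [3.142, -0.0, -3.065]
ft_force: [1.8, 1.1, -0.9]
finger_gap: 0.0096
grip_force: 26.1
```

>>> apply_moves:
  moves: [0, 0, 0.01, 0, 0, 0, 5, 0, 0, 0.02, 0, 0, 0, 5, 0, 0, 0.03, 0, 0, 0, 5, 0, 0, 0.03, 0, 0, 0, 5]

```text
t: 10.85
ee_pos: [0.5657, -0.1296, 0.1669]
orientation: [3.141, -0.0, -3.065]
ft_force: [1.6, 1.7, -1.8]
finger_gap: 0.0093
grip_force: 26.0
```

>>> apply_moves:
  moves: [0, 0, 0.01, 0, 0, 0, 5, 0, 0, 0.02, 0, 0, 0, 5, 0, 0, 0.03, 0, 0, 0, 5, 0, 0, 0.03, 0, 0, 0, 5]

```text
t: 11.18
ee_pos: [0.5657, -0.1297, 0.1625]
orientation: [3.141, -0.0, -3.065]
ft_force: [0.9, 1.5, -2.0]
finger_gap: 0.0097
grip_force: 26.0
```

>>> apply_moves:
  moves: [0, 0, 0.01, 0, 0, 0, 5, 0, 0, 0.02, 0, 0, 0, 5, 0, 0, 0.03, 0, 0, 0, 5, 0, 0, 0.03, 0, 0, 0, 5]

```text
t: 11.52
ee_pos: [0.5657, -0.1296, 0.158]
orientation: [3.142, -0.0, -3.065]
ft_force: [1.0, 2.9, -1.9]
finger_gap: 0.0097
grip_force: 26.0
```

>>> apply_moves:
  moves: [0, 0, 0.01, 0, 0, 0, 5, 0, 0, 0.02, 0, 0, 0, 5, 0, 0, 0.03, 0, 0, 0, 5, 0, 0, 0.03, 0, 0, 0, 5]

```text
t: 11.85
ee_pos: [0.5657, -0.1296, 0.1535]
orientation: [3.142, -0.0, -3.065]
ft_force: [0.4, 1.4, -1.5]
finger_gap: 0.0098
grip_force: 26.0
```

>>> apply_moves:
  moves: [0, 0, 0.01, 0, 0, 0, 5, 0, 0, 0.02, 0, 0, 0, 5, 0, 0, 0.03, 0, 0, 0, 5, 0, 0, 0.03, 0, 0, 0, 5]

```text
t: 12.18
ee_pos: [0.5657, -0.1297, 0.149]
orientation: [3.142, -0.0, -3.065]
ft_force: [1.0, 2.0, -1.6]
finger_gap: 0.0097
grip_force: 26.0
```

>>> apply_moves:
  moves: [0, 0, 0.01, 0, 0, 0, 5, 0, 0, 0.02, 0, 0, 0, 5, 0, 0, 0.03, 0, 0, 0, 5, 0, 0, 0.03, 0, 0, 0, 5]

```text
t: 12.52
ee_pos: [0.5657, -0.1296, 0.1445]
orientation: [3.142, -0.0, -3.065]
ft_force: [2.1, 0.8, -2.5]
finger_gap: 0.0095
grip_force: 25.9
```

>>> apply_moves:
  moves: [0, 0, 0.005, 0, 0, 0, 5, 0, 0, 0.01, 0, 0, 0, 5, 0, 0, 0.013, 0, 0, 0, 5, 0, 0, 0.013, 0, 0, 0, 5]

```text
t: 12.85
ee_pos: [0.5658, -0.1297, 0.1428]
orientation: [3.142, -0.0, -3.065]
ft_force: [1.6, 1.3, -1.2]
finger_gap: 0.0096
grip_force: 26.1
```

>>> apply_moves:
  moves: [0, 0, 0.003, 0, 0, 0, 5, 0, 0, 0.006, 0, 0, 0, 5, 0, 0, 0.006, 0, 0, 0, 5]

```text
t: 13.1
ee_pos: [0.5659, -0.1298, 0.1423]
orientation: [-3.141, 0.0, -3.065]
ft_force: [0.2, 1.5, 2.4]
finger_gap: 0.0098
grip_force: 26.7
```

>>> apply_moves:
  moves: [0, 0, 0.002, 0, 0, 0, 5, 0, 0, 0.002, 0, 0, 0, 5, 0, 0, 0.002, 0, 0, 0, 5, 0, 0, 0, 0, 0, 0, 12, 0, 0, 0, 0, 0, 0, 20, 0, 0, 0, 0, 0, 0, 26, 0, 0, 0, 0, 0, 0, 26]

```text
t: 13.68
ee_pos: [0.5656, -0.1298, 0.1418]
orientation: [-3.141, -0.0, -3.065]
ft_force: [-0.8, -0.2, -0.7]
finger_gap: 0.0256
grip_force: 0.0
```

>>> apply_moves:
  moves: [0, 0, -0.1, 0, 0, 0, 26, 0, 0, -0.3, 0, 0, 0, 26, 0, 0, -0.5, 0, 0, 0, 26, 0, 0.2, -0.6, 0, 0, 0, 42, 0, 0.35, -0.6, 0, 0, 0, 42, 0, 0.5, -0.6, 0, 0, 0, 42, 0, 0.7, -0.6, 0, 0, 0, 42, 0, 0.9, -0.6, 0, 0, 0, 42, 0, 0.9, -0.6, 0, 0, 0, 42]

```text
t: 14.43
ee_pos: [0.5547, 0.0091, 0.232]
orientation: [3.14, -0.0, -3.062]
ft_force: [0.3, 0.2, -0.4]
finger_gap: 0.0422
grip_force: 0.0
```

Run:
```python
from h import *
np.set_printoptions(precision=4,suppress=True)
s=r.sense();print(s["t"],s["ee_pos"],s["ft_force"])
S=viewer.read_camera("side");T=viewer.read_camera("top")
a=cv2.resize(S[120:220,310:410],None,fx=4,fy=4,interpolation=cv2.INTER_CUBIC)
b=cv2.resize(T[190:290,330:430],None,fx=4,fy=4,interpolation=cv2.INTER_CUBIC)
cv2.imwrite("pics/seat.png",np.hstack([a,b])[:,:,::-1])
for n,im in(("side",S),("top",T)):
  m=mask(im,(0,130,90),(8,255,255));k=np.zeros_like(m);k[130:260,315:400]=255;print(n,blobs(m&k,4))
m=mask(S,(10,70,90),(24,210,255));k=np.zeros_like(m);k[150:240,315:400]=255;m&=k
Y,X=np.where(m);W=np.array([onz("side",(x,y),.1065) for x,y in zip(X,Y)])[:,:2]-[.5635,-.1298]
for y in np.arange(-.01,.075,.01):
    w=W[abs(W[:,1]-y)<.005,0];print(round(y,3),len(w),np.mean(w[w>0]) if (w>0).any() else 0,np.mean(w[w<0]) if (w<0).any() else 0)
```

```text
14.4333 [0.5547 0.0091 0.232 ] [ 0.3489  0.202  -0.3912]
side [([347, 172, 11, 14, 112], [351.7, 178.68])]
top [([315, 181, 12, 14, 141], [320.1, 187.72]), ([325, 212, 12, 15, 147], [330.77, 218.71]), ([362, 229, 3, 10, 20], [363.0, 233.5])]
-0.01 0 0 0
0.0 30 0.014476266231230802 -0.017295267139476992
0.01 5 0 -0.025743006642458276
0.02 7 0 -0.02653961998595102
0.03 7 0 -0.02753274848312651
0.04 7 0 -0.02822318400450257
0.05 30 0.007289635097997793 -0.015497931548100323
0.06 11 0.006208949533533625 -0.009126890417746867
0.07 0 0 0
```

View pics/seat.png

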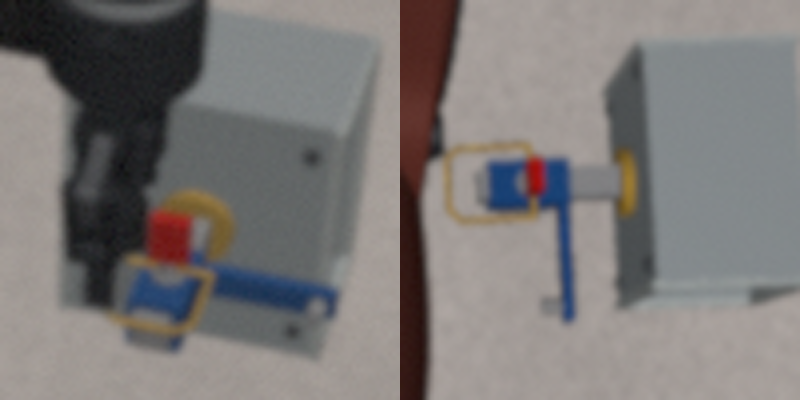

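The pin is seated on the hub with its tab at side (352,179) / top (363,233). The ring is level and straddles the hub evenly: wires at top rows ~227 and 244, hub 230–242. Next I turn the gripper so both fingers straddle the hub and push the two side wires.

>>> apply_moves:
  moves: [0, 0, 0, 0, 0, 0.04, 42, 0, 0, 0, 0, 0, 0.08, 42, 0, 0, 0, 0, 0, 0.508, 42, 0, 0, 0, 0, 0, 0.508, 42, 0, 0, 0, 0, 0, 0.508, 42, 0, 0, 0, 0, 0, 0.508, 42, 0, 0, 0, 0, 0, 0.508, 42, 0, 0, 0, 0, 0, 0.508, 42, 0, 0, 0, 0, 0, 0.508, 42, 0, 0, 0, 0, 0, 0.508, 42, 0, 0, 0, 0, 0, 0.508, 42, 0, 0, 0, 0, 0, 0.508, 42, 0, 0, 0, 0, 0, 0.508, 42, 0, 0, 0, 0, 0, 0.508, 42, 0, 0, 0, 0, 0, 0.508, 42, 0, 0, 0, 0, 0, 0.508, 42]

```text
t: 15.87
ee_pos: [0.5555, 0.0043, 0.2319]
orientation: [-3.141, 0.0, 1.624]
ft_force: [-0.0, -0.8, 0.1]
finger_gap: 0.0425
grip_force: 0.0
```

```bash
python3 go.py 0.5613 -0.088 0.15 93; python3 go.py 0.5613 -0.088 0.101 93|tail -1
```

```text
t 15.8667 pos [0.5555 0.0043 0.2319] rpy [-1.7999e+02  1.0000e-02  9.3080e+01] F [-0.02 -0.78  0.11] gap 0.0425
shift [-0.6166  0.0055  0.5461] turn [-0.      0.      0.0004]
shift [-0.6165  0.0055  0.8728] turn [-0.      0.      0.0004]
```

>>> apply_moves:
  moves: [-0.2, 0, 0.1, 0, 0, 0, 42, -0.4, 0.005, 0.3, 0, 0, 0, 42, -0.6, 0.005, 0.45, 0, 0, 0, 42, -0.617, 0.005, 0.546, 0, 0, 0, 42, -0.617, 0.005, 0.546, 0, 0, 0, 42, -0.617, 0.005, 0.546, 0, 0, 0, 42]

```text
t: 16.37
ee_pos: [0.5604, -0.0875, 0.1497]
orientation: [-3.14, -0.001, 1.623]
ft_force: [0.3, 0.2, -0.3]
finger_gap: 0.0421
grip_force: 0.0
```

```bash
python3 go.py 0.5613 -0.088 0.101 93
python3 - <<'E'
from h import *
S=viewer.read_camera("side")
cv2.imwrite("pics/str.png",cv2.resize(S[120:220,300:400],None,fx=6,fy=6,interpolation=cv2.INTER_CUBIC)[:,:,::-1])
E
```

```text
t 16.3667 pos [ 0.5604 -0.0875  0.1497] rpy [-1.7991e+02 -4.0000e-02  9.2970e+01] F [ 0.33  0.19 -0.33] gap 0.0421
shift [-0.0036  0.0063  0.325 ] turn [-0.0005 -0.0002 -0.0002]
```

View pics/str.png

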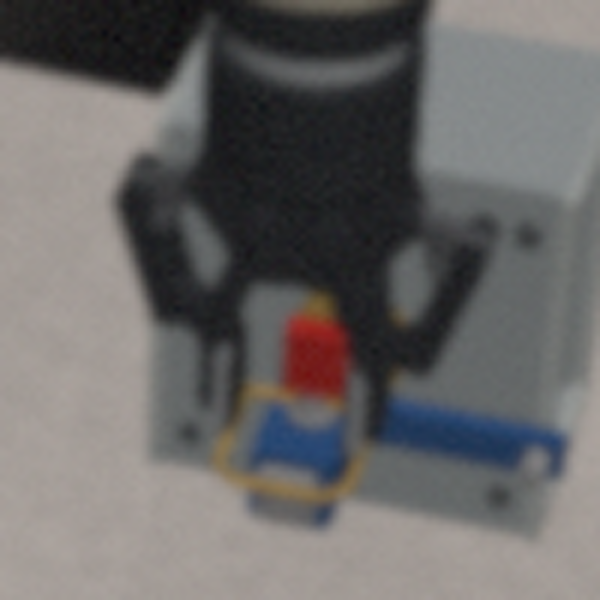

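The fingers sit either side of the ring and hub, evenly: inner faces at crop columns ~242 and ~368. I go down now.

>>> apply_moves:
  moves: [0, 0.006, 0.04, 0, 0, 0, 42, 0, 0.006, 0.08, 0, 0, 0, 42, 0, 0.006, 0.12, 0, 0, 0, 42, 0, 0.006, 0.16, 0, 0, 0, 42, 0, 0.006, 0.2, 0, 0, 0, 42, 0, 0.006, 0.2, 0, 0, 0, 42]

```text
t: 16.92
ee_pos: [0.5612, -0.087, 0.1188]
orientation: [-3.14, -0.001, 1.622]
ft_force: [-0.3, 0.2, -1.1]
finger_gap: 0.0419
grip_force: 0.2
```

>>> apply_moves:
  moves: [0, 0, 0.03, 0, 0, 0, 42, 0, 0, 0.06, 0, 0, 0, 42, 0, 0, 0.09, 0, 0, 0, 42, 0, 0, 0.12, 0, 0, 0, 42, 0, 0, 0.12, 0, 0, 0, 42]

```text
t: 17.33
ee_pos: [0.5613, -0.0872, 0.1011]
orientation: [-3.14, -0.001, 1.622]
ft_force: [-0.3, 1.0, 0.5]
finger_gap: 0.042
grip_force: 0.1
```

>>> apply_moves:
  moves: [-0.03, 0, 0, 0, 0, 0, 42, -0.06, 0, 0, 0, 0, 0, 42, -0.09, 0, 0, 0, 0, 0, 42, -0.12, 0, 0, 0, 0, 0, 42, -0.12, 0, 0, 0, 0, 0, 42]

```text
t: 17.75
ee_pos: [0.5629, -0.1064, 0.1022]
orientation: [3.141, 0.0, 1.621]
ft_force: [-0.3, 0.9, -0.4]
finger_gap: 0.042
grip_force: 0.2
```

>>> apply_moves:
  moves: [-0.02, 0, 0, 0, 0, 0, 42, -0.04, 0, 0, 0, 0, 0, 42, -0.04, 0, 0, 0, 0, 0, 42]

```text
t: 18.0
ee_pos: [0.563, -0.1118, 0.102]
orientation: [-3.141, 0.0, 1.622]
ft_force: [-0.2, 0.4, -0.9]
finger_gap: 0.0418
grip_force: 0.4
```

>>> apply_moves:
  moves: [-0.01, 0, 0, 0, 0, 0, 42, -0.02, 0, 0, 0, 0, 0, 42, -0.02, 0, 0, 0, 0, 0, 42]

```text
t: 18.25
ee_pos: [0.5632, -0.1145, 0.102]
orientation: [-3.141, -0.0, 1.622]
ft_force: [-0.3, 1.2, -0.7]
finger_gap: 0.042
grip_force: 0.6
```

>>> apply_moves:
  moves: [-0.005, 0, 0, 0, 0, 0, 42, -0.008, 0, 0, 0, 0, 0, 42, -0.008, 0, 0, 0, 0, 0, 42]

```text
t: 18.5
ee_pos: [0.5633, -0.1156, 0.1021]
orientation: [-3.142, -0.0, 1.622]
ft_force: [-0.1, 1.8, -1.1]
finger_gap: 0.0419
grip_force: 0.8
```

>>> apply_moves:
  moves: [-0.005, 0, 0, 0, 0, 0, 42, -0.008, 0, 0, 0, 0, 0, 42, -0.008, 0, 0, 0, 0, 0, 42]

```text
t: 18.75
ee_pos: [0.5633, -0.1168, 0.1021]
orientation: [-3.141, -0.0, 1.622]
ft_force: [0.1, 1.9, -1.8]
finger_gap: 0.0423
grip_force: 0.9
```

Run:
```python
from h import *
np.set_printoptions(precision=4,suppress=True)
s=r.sense();print(s["ee_pos"],s["ft_force"],s["ft_torque"])
S=viewer.read_camera("side");T=viewer.read_camera("top")
for n,im in(("side",S),("top",T)):
  m=mask(im,(10,70,80),(26,230,255));k=np.zeros_like(m);k[150:260,315:400]=255;print(n,blobs(m&k,3))
  m=mask(im,(0,130,90),(8,255,255));print(n,"red",blobs(m&k,4))
h=np.array([.5635,-.1298,.1065]);u=np.array([-.052,.9986,0]);v=np.array([1,.052,0])
for th in (0,.25,.5): 
  b=h+.058*(np.sin(th)*u-np.cos(th)*np.array([0,0,1]));print(th,[proj("side",b+w*v) for w in(-.025,0,.025)])
```

```text
[ 0.5633 -0.1168  0.1021] [ 0.1028  1.9223 -1.8129] [ 0.3947  0.0094 -0.0278]
side [([366, 173, 3, 7, 15], [366.73, 175.87]), ([343, 184, 7, 3, 14], [345.86, 184.86]), ([354, 187, 6, 2, 8], [357.0, 187.25]), ([356, 207, 3, 1, 3], [357.0, 207.0])]
side red [([348, 177, 8, 9, 56], [351.36, 181.45])]
top [([315, 157, 33, 30, 169], [334.57, 169.64]), ([318, 164, 14, 7, 19], [324.84, 166.0]), ([338, 168, 4, 3, 8], [339.5, 169.0]), ([319, 173, 8, 4, 8], [322.5, 175.25]), ([328, 172, 3, 4, 4], [329.25, 173.5]), ([339, 175, 3, 3, 7], [340.29, 176.0])]
top red [([367, 185, 31, 17, 170], [380.38, 193.08]), ([363, 194, 6, 9, 24], [364.88, 199.21]), ([345, 200, 14, 17, 124], [351.22, 208.19]), ([395, 217, 5, 19, 56], [397.59, 224.55])]
0 [array([360.4702, 207.6123]), array([350.0946, 205.4376]), array([339.7904, 203.2779])]
0.25 [array([359.0054, 210.9041]), array([348.5534, 208.7009]), array([338.1738, 206.513 ])]
0.5 [array([357.7038, 212.8637]), array([347.1604, 210.6334]), array([336.6907, 208.4186])]
```

>>> apply_moves:
  moves: [-0.004, 0, 0, 0, 0, 0, 42, -0.006, 0, 0, 0, 0, 0, 42, -0.006, 0, 0, 0, 0, 0, 42]

```text
t: 19.1
ee_pos: [0.5634, -0.1176, 0.1021]
orientation: [3.142, -0.0, 1.622]
ft_force: [-1.0, 2.8, -2.3]
finger_gap: 0.042
grip_force: 1.4
```

>>> apply_moves:
  moves: [-0.004, 0, 0, 0, 0, 0, 42, -0.006, 0, 0, 0, 0, 0, 42, -0.006, 0, 0, 0, 0, 0, 42]

```text
t: 19.35
ee_pos: [0.5635, -0.1179, 0.1022]
orientation: [3.141, -0.001, 1.623]
ft_force: [-0.8, 5.8, 0.1]
finger_gap: 0.0418
grip_force: 3.1
```

Force rises to 5.8 N: the ring has reached its stop. I back away and check.

>>> apply_moves:
  moves: [0.1, 0, 0, 0, 0, 0, 42, 0.25, 0, 0, 0, 0, 0, 42, 0.4, 0, 0, 0, 0, 0, 42, 0.5, 0, -0.1, 0, 0, 0, 42, 0.7, 0, -0.3, 0, 0, 0, 42, 0.8, 0, -0.5, 0, 0, 0, 42, 1, 0, -0.7, 0, 0, 0, 42, 1, 0, -0.9, 0, 0, 0, 42, 1, 0, -0.9, 0, 0, 0, 42]

```text
t: 20.1
ee_pos: [0.5584, 0.0329, 0.2432]
orientation: [3.132, 0.002, 1.624]
ft_force: [0.2, -0.8, -0.1]
finger_gap: 0.0421
grip_force: 0.0
```

>>> apply_moves:
  moves: [0.25, 0, 0, 0, 0, 0, 42, 0.5, 0, 0, 0, 0, 0, 42, 0.75, 0, 0, 0, 0, 0, 42, 0.75, 0, 0, 0, 0, 0, 42, 0.75, 0, 0, 0, 0, 0, 42]

```text
t: 20.52
ee_pos: [0.5497, 0.1455, 0.2371]
orientation: [3.141, 0.001, 1.625]
ft_force: [-0.1, -0.4, 0.4]
finger_gap: 0.0417
grip_force: 0.0
```

Run:
```python
from h import *
np.set_printoptions(precision=4,suppress=True)
s=r.sense();print(s["t"],s["ee_pos"],s["ft_force"])
S=viewer.read_camera("side");T=viewer.read_camera("top")
P={}
for n,im in(("side",S),("top",T)):
  k=np.zeros(im.shape[:2],np.uint8);k[165:260,335:372]=255
  print(n,"brass",blobs(mask(im,(10,70,80),(26,230,255))&k,3));b=blobs(mask(im,(0,130,90),(8,255,255))&k,4);print(n,"red",b)
print(proj("side",np.array([.5635,-.1298,.127])),proj("top",np.array([.5635,-.1298,.140])))
h=np.array([.5635,-.1298,.1065]);u=np.array([-.052,.9986,0]);v=np.array([1,.052,0])
for th in (0,.25): 
  print(th,[proj("side",h+.058*(np.sin(th)*u-np.cos(th)*np.array([0,0,1]))+w*v) for w in(-.025,.025)],[proj("side",h+.03*(np.sin(th)*u-np.cos(th)*np.array([0,0,1]))+w*v) for w in(-.025,.025)])
m=mask(S,(10,70,80),(26,230,255));print("\n".join("".join(".#"[int(q>0)] for q in row) for row in m[180:216,332:372]))
```

```text
20.5167 [0.5497 0.1455 0.2371] [-0.0632 -0.4485  0.4499]
side brass [([350, 167, 19, 18, 135], [361.01, 173.73]), ([340, 184, 9, 2, 16], [344.0, 184.5]), ([354, 186, 9, 11, 22], [359.14, 189.09]), ([357, 200, 6, 8, 11], [359.82, 203.64])]
side red [([348, 172, 10, 14, 105], [351.91, 178.48])]
top brass [([335, 165, 13, 20, 51], [343.51, 177.06]), ([338, 168, 4, 3, 9], [339.67, 168.89]), ([339, 175, 3, 3, 7], [340.29, 176.0]), ([361, 226, 3, 3, 6], [362.17, 227.33]), ([361, 239, 4, 7, 12], [362.58, 242.42])]
top red [([362, 229, 3, 10, 21], [363.14, 233.33])]
[351.8701 179.0685] [363.4773 233.6467]
0 [array([360.4702, 207.6123]), array([339.7904, 203.2779])] [array([361.231 , 198.4332]), array([340.2674, 194.1045])]
0.25 [array([359.0054, 210.9041]), array([338.1738, 206.513 ])] [array([360.469 , 200.1148]), array([339.425 , 195.7565])]
..............................######....
..............................#####.....
..............................#####.....
..............................####......
........########...............#........
.........########.......................
......
[... 523 characters left out ...]
...
........................................
.............................##.........
.............................#..........
.............................#..........
.............................#..........
.............................#..........
............................#...........
.........................###............
.........................#..............
........................................
........................................
........................................
........................................
........................................
........................................
........................................
........................................
```

```bash
python3 -c "
from plant import r
print(r.hand_in())"
```

```text
the job is handed in; nothing more can be done
None
```

I handed the job in at about 20.5 s without getting the verdict back: the red linchpin is fully home through hub and shaft, its ring hangs closed round the shaft at about 0 rad by the side camera, and the gripper is clear.

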